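Check the direction sensors of a coding printer

ROBOT

A 6-joint arm with a two-finger parallel gripper is mounted at the origin on the work surface. World frame = base frame: x ahead of the robot, y to its left, z up, the work surface at z = 0. Lengths are in mm, angles in rad, forces in N, time in s.
With the tool pointing down it reaches from about 275 to 1000 mm from the base axis. Payload 8.4 kg.
Tool frame: the origin (TCP) lies at the very end of the fingers, on their centre line; the grasp point (between the pads) lies 19 mm behind it; z points along the fingers, y is the line along which they close (so a half turn about z gives the same grasp; the last joint's range is limited). The gripper opens to 85 mm and grips with 20 to 120 N. Pads are 22 mm wide; open, the fingers measure 114 mm over their backs; the gripper's body (76 mm by 85 mm) begins 54 mm behind the grasp point. The pads swing forward as they close: fully open they stand 13 mm farther back than shut.
Start: joints at [1.264, 0.353, 1.633, -0, 1.155, -0.002], TCP at [187.563, 596.195, 231.281] pointing down, gripper open.
Joint ranges: [-2.63, 2.63], [-0.92, 2.1], [0.06, 2.66], [-1.3, 4.44], [0, 2.69], [-3.02, 3.02]. Speed limits (rad/s): [2.22, 2.22, 2.79, 3.14, 3.14, 3.14].

INTERFACE

Orientations are given as [roll, pitch, yaw] about the fixed x, y, z axes, in that order (R = Rz(yaw) Ry(pitch) Rx(roll)).
In Python, from bench import r gives the robot as it stands.
- The arm moves only by the tool jog_arm, never from a script. Its argument "motion" is one flat list of numbers, 4 for each row, row after row: the shift along the tool's x, y, z in mm, then the turn about the tool's z in degrees. In form: [tx, ty, tz, yaw, tx, ty, tz, yaw, ...]. A call has 1 to 12 rows; each row is the pose to reach, as a shift and turn from the pose commanded when the call began, along the tool's axes at that moment; what a row does not reach only later rows make up. A row lasts 1/12 s, in which the tool goes at most 41.7 mm and 7.16 degrees, less where a joint would pass 70% of its speed; a pose out of reach is approached as far as the arm can. A call with a gripper value outside its range is refused whole. "jaw" is the finger opening in mm, from 0 to 85.4, set as the call begins (left out, the last holds). The fingers move at their own pace and stop on an object; "squeeze" is the grip in N (left out, the last holds). Time passes only in rows, so rows that repeat a pose let the fingers close. It gives the time, the measured TCP pose, the force, the opening and the grip force at its end, in the units of the state.
- r.observe(): the state, without advancing time (a new reading comes with each control period).
- r.snapshot(name): name is "side" or "top" or "wrist"; returns a dict with "color" (384x512x3 uint8, red, green, blue), "fx", "fy", "cx", "cy" (pixels), "k1" (the pictures are not rectified: a ray, as slopes to the right and down, at radius r is drawn at 1 + k1 r^2 times it, then the intrinsics apply), "R" (3x3) and "t" (3): a world point X has camera coordinates R X + t; the wrist camera has in their place "tool_from_camera" (4x4, takes a point from camera to tool coordinates, whose origin is the TCP and whose axes are the flange's). Camera axes: x right, y down, z forward; pixel columns grow to the right and rows downward; lengths in mm; the calibration is good to about 2 mm. A picture is of the moment at which its call begins: read the wrist's pose just before it. There is no depth.
- r.sign_off(): hands the job in; it is judged then, once.
The state is a dict: "time": time; "qpos": joint angles; "joint_velocities": joint speeds; "joint_torque": joint torques, N m; "tool_pos": TCP position; "eef_rot": TCP orientation; "force": force on the tool from outside, world axes, zero at the start; "ft_torque": the same for the moment, N m; "opening": opening from 0.0 (shut) to 1.0 (fully open); "finger_force": force on a finger pad.
Only numpy, scipy, OpenCV 4.12 (cv2) and the standard library are available. Lean on these libraries where they do the work, as an engineer would, in place of code of your own. Each camera call takes 0.05 s, during which the arm holds its last target. There are 200 camera calls.

TASK

Check the coding printer's sensors on the service bench: press the large button on the test box down and let it come up again, then hold the fingertips straight above the centre of the round sensor's top face, one to three centimetres off it, for a good two seconds, and then in the same way above the square sensor. Touch no sensor, do not point at the fork-shaped one, do not press the small button, and leave everything on the bench where it stands. Finish with the hand drawn back, at least ten centimetres clear of the sensors.

Things in the scene. Friction and masses are not known exactly. Their poses are not given: they have to be found in the camera images.
- test_box: Fixed low aluminium box, 100 x 150 x 50 mm high (x, y, z), two push buttons on its top. Origin: centre of its underside; z up.
- large_button_top (a point): Centre of the top of the large white push button (36 mm across, springs back, about 5 N fully down), on the box top 35 mm from the box's centre towards the box's +y.
- large_button (a joint): Travel of the large button in m: 0 = up, 0.008 = fully down; 0.005 counts as pressed.
- small_button_top (a point): Centre of the top of the small white push button (18 mm across), on the box top 40 mm from the box's centre towards the box's -y. Not to be pressed.
- small_button (a joint): Travel of the small button in m: 0 = up, 0.006 = fully down.
- round_sensor: Loose round-barrelled sensor, 110 mm tall, standing upright: steel barrel 30 mm across, white flat end, with two nuts 42 mm across, on a post on a round foot 70 mm across. About 0.45 kg. Origin: centre of the foot's underside; z up.
- round_face (a point): Centre of the round sensor's flat top face, 110 mm above the bench.
- square_sensor: Loose square sensor, 90 mm tall: a white 40 x 40 mm block, flat on top, on the same post and foot as the round one. About 0.45 kg. Origin: centre of the foot's underside; z up.
- square_face (a point): Centre of the square sensor's flat top face, 90 mm above the bench.
- fork_sensor: Loose fork-shaped sensor, 100 mm tall: two white upright prongs with a 26 mm gap between them, on the same post and foot. Not to be pointed at. Origin: centre of the foot's underside; z up.
- fork_top (a point): Point midway between the tops of the fork sensor's prongs, 100 mm above the bench.
- fluid_bottle: Bystander: loose white plastic jar of fluid, 90 mm across, 170 mm tall, with a screw cap. Origin: centre of its underside.
- screwdriver: Bystander: loose screwdriver lying flat, 160 mm long along its x. Origin near its middle.
- print_head: Bystander: loose steel print head lying flat, about 230 mm long along its x, 42 mm wide, 36 mm high. Origin: underside, near its middle.
- lock_nut: Bystander: loose brass ring nut lying flat, 32 mm across, 10 mm high. Origin: centre of its underside.
- rinse_cup: Bystander: loose open steel cup, 60 mm across, 55 mm tall. Origin: centre of its underside.
- wrench: Bystander: loose wrench lying flat, 170 mm long along its x. Origin near its middle.
Not all that is in view belongs to the job. What is shaped like the round_sensor but blue is not meant.

How it is judged (in metres and radians):
On the way, in this order (a step that is already met when the one before it is completed fails the run):
1. the large button is pressed (value of joint large_button above 0.005 m), for 0.05 s.
2. with the large button up again, the fingertips dwell two seconds just above the round sensor (value of joint large_button below 0.002 m and horizontal distance between the grasp point and round_face below 0.02 m and z of the grasp point in the frame of round_face between 0.012 and 0.06 m), for 2 s.
3. the fingertips dwell two seconds just above the square sensor (value of joint large_button below 0.002 m and horizontal distance between the grasp point and square_face below 0.02 m and z of the grasp point in the frame of square_face between 0.012 and 0.06 m), for 2 s.
At the end, for the whole second after the job is handed in: Both buttons are up (within 2 mm), the hand is at least 100 mm from every sensor's top, the sensors stand at rest within 10 mm of where they were and the other things within 20 mm (value of joint each of large_button, small_button below 0.002 m and distance between the grasp point and round_face above 0.1 m and distance between the grasp point and square_face above 0.1 m and distance between the grasp point and fork_top above 0.1 m and distance of each of round_face, square_face, fork_top from where it was at the start of the episode below 0.01 m and linear speed of each of round_sensor, square_sensor, fork_sensor below 0.02 m/s and distance of each of fluid_bottle, screwdriver, print_head, lock_nut, rinse_cup, wrench from where it was at the start of the episode below 0.02 m); the robot touches nothing.
It fails at once if a sensor is touched by the robot (contact force between any of the fingers, the arm and round_sensor above 0.3 N or contact force between any of the fingers, the arm and square_sensor above 0.3 N or contact force between any of the fingers, the arm and fork_sensor above 0.3 N).
It fails at once if a sensor is moved more than 10 mm, lifted or tipped (distance of any of round_face, square_face, fork_top from where it was at the start of the episode above 0.01 m).
It fails at once if the fork-shaped sensor is pointed at (horizontal distance between the grasp point and fork_top below 0.02 m and z of the grasp point in the frame of fork_top between 0.012 and 0.06 m).
It fails at once if the small button is pressed (value of joint small_button above 0.003 m).
It fails at once if a bystander is moved more than 20 mm or lifted (distance of any of fluid_bottle, screwdriver, print_head, lock_nut, rinse_cup, wrench from where it was at the start of the episode above 0.02 m).
It also fails if it takes over 58 s, if anything falls off the work surface, if the arm or the gripper's body presses on something with over 40 N, if the wrist force passes 120 N, or if a joint passes its speed limit or range.

## Working session

There is one attempt and no reset: what is moved stays moved. The work goes in short steps, Python scripts to look and compute and a tool call to move; the robot and the scene stay as the last step left them, time stands still between calls to the robot, and variables do not carry over. Pictures are saved under pics/ and viewed, at most 10 in all, crops included, and the job is handed in when it is done.

Besides the shell and the picture viewer there is one more tool, called after "Emit:" by a JSON object that holds its "method" and its "body", one argument or row to a line. jog_arm: Moves the arm, as the interface text tells. Its arguments: {"type":"object","properties":{"motion":{"type":"array"},"jaw":{"type":"number"},"squeeze":{"type":"number"}},"required":["motion"]}

```bash
mkdir -p pics; python3 - <<'E'
from bench import r
import cv2,pickle
o=r.observe();print(o['time'],o['tool_pos'],o['eef_rot'],o['opening'])
d={n:r.snapshot(n) for n in("side","top")}
pickle.dump(d,open('s0.pkl','wb'))
for n in d:
    cv2.imwrite(f'pics/{n}0.png',cv2.resize(d[n]['color'][:,:,::-1],(800,600),interpolation=cv2.INTER_CUBIC))
    print(n,d[n]['R'],d[n]['t'],d[n]['fx'],d[n]['cx'],d[n]['cy'],d[n]['k1'])
E
```

```text
0.0 [187.41373457 595.7139058  230.55296542] [-3.14015226e+00  3.95682545e-06  2.83678389e+00] 1.0025324089019103
side [[-0.97955642 -0.20105885 -0.00667584]
 [-0.13319073  0.67305908 -0.72749687]
 [ 0.15076292 -0.71173507 -0.68607852]] [551.08911354  98.46173556 974.7780828 ] 392.74847277741094 262.20356854368333 186.4705882148106 -0.07162346229775904
top [[ 0.0122897  -0.99991929 -0.00322256]
 [-0.99574722 -0.01194402 -0.09134995]
 [ 0.09130409  0.00433152 -0.99581364]] [  44.68617817  550.50337961 1117.53800441] 423.6441945095935 247.58718787307885 188.31991456295677 -0.042202364226014394
```

View pics/top0.png

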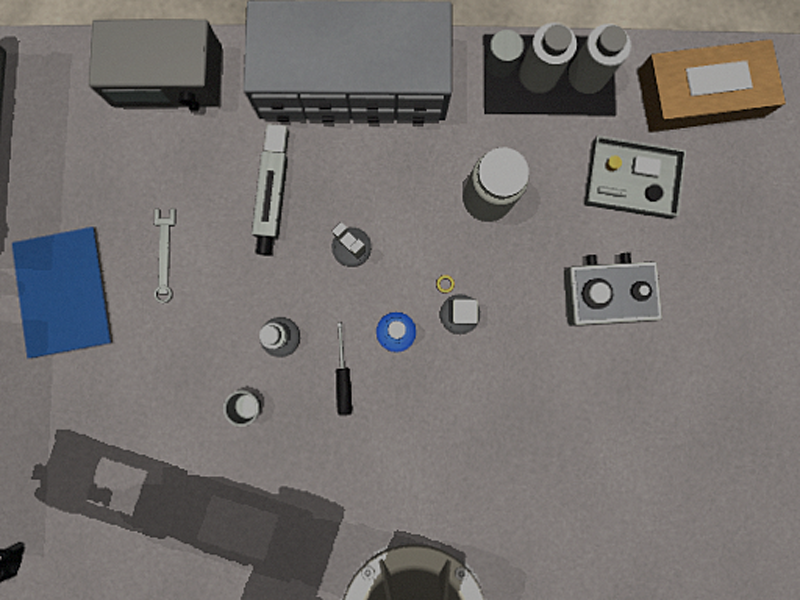

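View pics/side0.png

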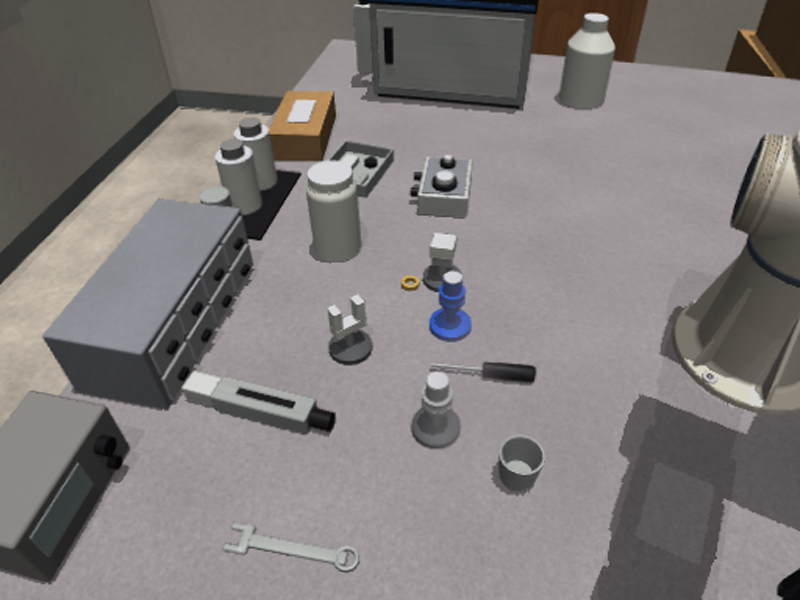

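Top view (800x600): the large button is at (599,293) and the small one at (642,291). The square sensor is at (465,311) and the fork at (350,240). Two things have the round sensor's shape: grey steel at (272,335) and blue at (397,330). The grey one fits the description, since blue is excluded. In the side view its face is at (437,381). Next I confirm with a crop and measure.

```bash
cat > h.py <<'E'
import numpy as np,cv2
def ray(c,u,v):
    K=np.array([[c['fx'],0,c['cx']],[0,c['fy'],c['cy']],[0,0,1.]])
    p=cv2.undistortPoints(np.array([[[u,v]]],float),K,np.array([c['k1'],0,0,0.]))[0,0]
    R=np.array(c['R']);t=np.array(c['t'])
    return -R.T@t, R.T@np.r_[p,1]
def plane(c,u,v,z):
    o,d=ray(c,u,v);return o+d*(z-o[2])/d[2]
def tri(a,b):
    (o1,d1),(o2,d2)=a,b
    s=np.linalg.lstsq(np.c_[d1,-d2],o2-o1,rcond=None)[0]
    p,q=o1+s[0]*d1,o2+s[1]*d2
    return (p+q)/2,np.linalg.norm(p-q)
def blob(c,u,v,rad=14,dv=35):
    g=c['color'].min(2).astype(int);u0,v0=int(round(u)),int(round(v))
    ref=np.median(g[v0-1:v0+2,u0-1:u0+2])
    m=(abs(g-ref)<dv).astype(np.uint8);k=np.zeros_like(m);cv2.circle(k,(u0,v0),rad,1,-1);m*=k
    n,l,s,ce=cv2.connectedComponentsWithStats(m,connectivity=4)
    i=l[v0,u0];return ce[i],s[i]
E
python3 - <<'E'
from h import *;import pickle
d=pickle.load(open('s0.pkl','rb'));f=1.5625
P={'round':((270,337),(437,381),110),'square':((465,311),(443,240),90),'large':((599,293),(445,178),58),'small':((643,291),(448,160),58)}
for n,(t,s,z) in P.items():
    bt,st=blob(d['top'],t[0]/f,t[1]/f);bs,ss=blob(d['side'],s[0]/f,s[1]/f)
    print(n,bt.round(1),st,bs.round(1),ss,plane(d['top'],*bt,z).round(1),plane(d['side'],*bs,z).round(1),[np.round(x,1) for x in tri(ray(d['top'],*bt),ray(d['side'],*bs))])
for n,(u,v,z) in {'fork':(350,238,100),'blue':(397,330,110),'bottle':(503,173,170),'cup':(243,407,55),'box c1':(570,266,50),'c2':(658,262,50),'c3':(661,318,50),'c4':(575,324,50)}.items():
    print(n,plane(d['top'],u/f,v/f,z).round())
a=d['top']['color'][120:270,130:330,::-1];b=d['side']['color'][85:300,200:320,::-1]
h=lambda i:cv2.resize(i,None,fx=560/i.shape[0],fy=560/i.shape[0],interpolation=cv2.INTER_CUBIC)
c=h(a)[:, :]; 
a=cv2.resize(a,(480,360),interpolation=cv2.INTER_CUBIC);b=cv2.resize(b,(312,560),interpolation=cv2.INTER_CUBIC)
o=np.zeros((560,792,3),np.uint8);o[:360,:480]=a;o[:,480:]=b;cv2.imwrite('pics/crop.png',o)
E
```

```text
round [173.  214.5] [166 207  17  16 172] [279.7 242.8] [273 238  14  11 119] [474.5 235.7 110. ] [476.4 238.1 110. ] [array([475.6, 236.2, 107.7]), np.float64(2.1)]
square [297.3 198.9] [290 192  16  15 231] [283.6 153.8] [276 149  16  11 132] [518.6 -75.4  90. ] [519.4 -75.5  90. ] [array([519. , -75.3,  90.1]), np.float64(0.9)]
large [383.8 186.9] [378 181  13  13 129] [284.3 111.8] [280 109  10   6  48] [ 554.9 -307.    58. ] [ 557.3 -328.2   58. ] [array([ 553.3, -301.5,   75.2]), np.float64(0.3)]
small [411.8 185.4] [409 183   6   6  28] [286.5 102.3] [285 102   4   2   6] [ 559.9 -381.5   58. ] [ 559.5 -386.3   58. ] [array([ 559. , -380. ,   61.9]), np.float64(0.9)]
fork [634. 112. 100.]
blue [485.  34. 110.]
bottle [ 726. -125.  170.]
cup [356. 288.  55.]
box c1 [ 600. -259.   50.]
c2 [ 608. -411.   50.]
c3 [ 513. -414.   50.]
c4 [ 501. -267.   50.]
```

View pics/crop.png

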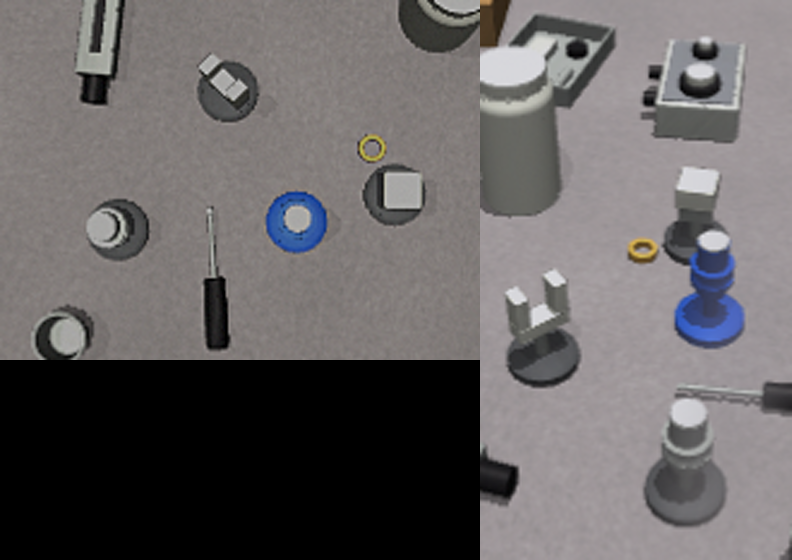

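The crop shows the grey steel round sensor at top-crop (102,229), clearly separate from the blue look-alike at (297,218). I go to the button first.

```bash
cat >> h.py <<'E'
def shift(o,target):
    from scipy.spatial.transform import Rotation as Ro
    return (Ro.from_euler('xyz',o['eef_rot']).inv().apply(np.array(target,float)-o['tool_pos'])).round(1)
E
python3 - <<'E'
from bench import r
from h import *
print(shift(r.observe(),(553,-302,230)))
E
```

```text
[-618.1 -746.7    1.6]
```

Emit:
{"method": "jog_arm", "body": {
  "motion": [-10,-12,0,0,-30,-36,0,0,-50,-60,0,0,-70,-84,0,0,-90,-108,0,0,-110,-132,0,0,-130,-156,0,0,-150,-180,0,0,-170,-204,0,0,-190,-228,0,0,-205,-246,0,0,-210,-252,0,0],
  "jaw": 0
}}

```text
time: 1.1
tool_pos: [312.6, 290.1, 231.0]
eef_rot: [-3.14, 0.0, 2.835]
force: [-0.7, 0.5, -0.9]
opening: 0.001
finger_force: 0.0
```

Emit:
{"method": "jog_arm", "body": {
  "motion": [-10,-12,0,0,-30,-36,0,0,-50,-60,0,0,-70,-84,0,0,-90,-108,0,0,-110,-132,0,0,-130,-156,0,0,-150,-180,0,0,-170,-204,0,0,-190,-228,0,0,-205,-246,0,0,-210,-252,0,0]
}}

```text
time: 2.1
tool_pos: [438.3, -12.6, 231.3]
eef_rot: [-3.141, 0.001, 2.835]
force: [-0.2, -0.6, 0.0]
opening: -0.0
finger_force: 0.0
```

Emit:
{"method": "jog_arm", "body": {
  "motion": [-10,-12,0,0,-30,-36,0,0,-50,-60,0,0,-70,-84,0,0,-90,-108,0,0,-110,-132,0,0,-130,-156,0,0,-150,-180,0,0,-170,-204,0,0,-185,-228,0,0,-195,-240,0,0,-198,-243,0,0]
}}

```text
time: 3.1
tool_pos: [554.0, -303.2, 230.7]
eef_rot: [-3.142, 0.0, 2.835]
force: [-0.2, 1.0, 0.0]
opening: 0.001
finger_force: 0.0
```

```bash
python3 - <<'E'
from bench import r
from h import *
o=r.observe();c=r.snapshot('wrist');print(o['time'],o['tool_pos'],o['qpos'],o['force'],o['opening'],shift(o,(553,-302,90)))
import pickle;pickle.dump((o,c),open('w1.pkl','wb'))
T=np.array(c['tool_from_camera'])
from scipy.spatial.transform import Rotation as Ro
W=np.eye(4);W[:3,:3]=Ro.from_euler('xyz',o['eef_rot']).as_matrix();W[:3,3]=o['tool_pos'];C=np.linalg.inv(W@T);c['R'],c['t']=C[:3,:3],C[:3,3]
pickle.dump((o,c),open('w1.pkl','wb'))
cv2.imwrite('pics/w1.png',c['color'][:,:,::-1])
E
```

```text
3.1 [ 553.97755513 -303.15086839  230.68030285] [-5.03049451e-01  3.63521568e-01  1.61939337e+00 -7.38942951e-05
  1.15862657e+00 -1.76763302e+00] [-0.21130862  1.02354158  0.01002885] 0.0013810408841106463 [  1.3   0.8 140.7]
```

View pics/w1.png

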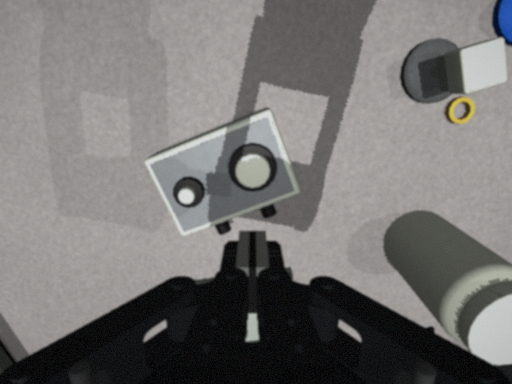

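Wrist view: the large button's cap is at (253,168), the small button at (185,195), and the square sensor's top at about (482,66). I'll turn these into positions.

```bash
python3 - <<'E'
from h import *;import pickle
o,c=pickle.load(open('w1.pkl','rb'));d=pickle.load(open('s0.pkl','rb'))
b,s=blob(c,253,168,28);print(b,s)
for z in(60,70):print(plane(c,*b,z).round(1))
print([np.round(x,1) for x in tri(ray(d['top'],383.8,186.9),ray(c,*b))],'small',plane(c,185,195,60).round(), 'sq',plane(c,482,66,90).round())
E
```

```text
[252.35881628 170.62762022] [236 154  33  33 811]
[ 556.9 -303.9   60. ]
[ 554.5 -303.2   70. ]
[array([ 554. , -302.9,   71. ]), np.float64(0.7)] small [ 561. -382.   60.] sq [520. -80.  90.]
```

Emit:
{"method": "jog_arm", "body": {
  "motion": [0,0,20,0,0,0,45,0,0,0,70,0,0,0,95,0,0,0,120,0,0,0,138,0,0,0,146,0,0,0,150,0,0,0,150,0,0,0,150,0]
}}

```text
time: 3.98
tool_pos: [553.6, -301.6, 82.3]
eef_rot: [-3.141, 0.001, 2.837]
force: [0.1, -0.7, 0.3]
opening: 0.0
finger_force: 0.0
```

Emit:
{"method": "jog_arm", "body": {
  "motion": [0,0,2,0,0,0,4,0,0,0,6,0,0,0,8,0,0,0,9,0,0,0,10,0,0,0,10,0]
}}

```text
time: 4.57
tool_pos: [553.1, -302.0, 71.3]
eef_rot: [-3.141, 0.0, 2.837]
force: [1.3, -0.3, 2.1]
opening: 0.001
finger_force: 1.2
```

Emit:
{"method": "jog_arm", "body": {
  "motion": [0,0,1,0,0,0,2,0,0,0,3,0,0,0,4,0,0,0,5,0,0,0,5,0,0,0,5,0]
}}

```text
time: 5.15
tool_pos: [553.1, -302.0, 66.4]
eef_rot: [-3.141, 0.0, 2.837]
force: [0.7, -1.9, 4.1]
opening: 0.002
finger_force: 2.3
```

Emit:
{"method": "jog_arm", "body": {
  "motion": [0,0,0.5,0,0,0,1,0,0,0,1.5,0,0,0,2,0,0,0,2.5,0,0,0,3,0,0,0,3,0,0,0,3,0]
}}

```text
time: 5.82
tool_pos: [553.2, -302.1, 65.7]
eef_rot: [-3.141, 0.001, 2.837]
force: [-5.8, 2.5, 26.6]
opening: -0.003
finger_force: 13.3
```

The force jumped to 27 N at the stop, so the button is fully down. I lift straight up and go over to the round sensor.

Emit:
{"method": "jog_arm", "body": {
  "motion": [0,0,-5,0,0,0,-15,0,0,0,-40,0,0,0,-70,0,0,0,-100,0,0,0,-130,0,0,0,-155,0,0,0,-165,0,0,0,-167,0,0,0,-167,0]
}}

```text
time: 6.65
tool_pos: [552.6, -301.6, 229.8]
eef_rot: [3.141, -0.0, 2.837]
force: [-0.2, 0.2, 0.1]
opening: -0.001
finger_force: 0.0
```

```bash
python3 - <<'E'
from bench import r
from h import *
o=r.observe();print(o['tool_pos'],o['force'],shift(o,(475.5,237,230)))
c=r.snapshot('top');cv2.imwrite('pics/top1.png',c['color'][:,:,::-1])
E
```

```text
[ 552.56650032 -301.61734755  229.84928214] [-0.24798476  0.24302051  0.05378486] [235.1 490.7   0. ]
```

Emit:
{"method": "jog_arm", "body": {
  "motion": [8,16,0,0,22,46,0,0,36,75,0,0,50,104,0,0,64,133,0,0,78,163,0,0,92,192,0,0,106,221,0,0,116,242,0,0,120,250,0,0]
}}

```text
time: 7.53
tool_pos: [511.3, -24.1, 228.5]
eef_rot: [3.142, -0.004, 2.839]
force: [0.5, -0.4, -0.1]
opening: 0.001
finger_force: 0.0
```

Emit:
{"method": "jog_arm", "body": {
  "motion": [8,16,0,0,22,46,0,0,36,75,0,0,50,104,0,0,64,133,0,0,78,163,0,0,92,192,0,0,104,217,0,0,112,234,0,0,115,241,0,0,115,241,0,0]
}}

```text
time: 8.45
tool_pos: [475.3, 237.9, 229.2]
eef_rot: [-3.14, -0.001, 2.839]
force: [0.7, -0.5, -0.2]
opening: 0.001
finger_force: 0.0
```

```bash
cat > w.py <<'E'
from bench import r
from h import *
import sys
from scipy.spatial.transform import Rotation as Ro
def wrist(name):
    o=r.observe();c=r.snapshot('wrist')
    W=np.eye(4);W[:3,:3]=Ro.from_euler('xyz',o['eef_rot']).as_matrix();W[:3,3]=o['tool_pos']
    C=np.linalg.inv(W@np.array(c['tool_from_camera']));c['R'],c['t']=C[:3,:3],C[:3,3]
    cv2.imwrite(f'pics/{name}.png',c['color'][:,:,::-1]);return o,c
E
python3 - <<'E'
from w import *;import pickle
o,c=wrist('w2');pickle.dump((o,c),open('w2.pkl','wb'));print(o['time'],o['tool_pos'],shift(o,(475.5,237,130)))
X=np.array([475.5,237,110]);p=c['R']@X+c['t'];print(p[:2]/p[2]*c['fx']+[c['cx'],c['cy']])
E
```

```text
8.45 [475.31422913 237.92106218 229.15063309] [-0.6 -0.7 99.2]
[251.49450773 182.2197345 ]
```

View pics/w2.png

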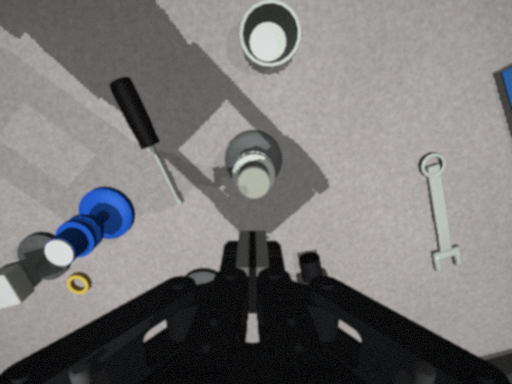

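The round face is at about (253,183), and the prediction was (251,182), so I'm centred. Descending to about 2 cm above it, then dwelling.

Emit:
{"method": "jog_arm", "body": {
  "motion": [0,0,15,0,0,0,35,0,0,0,55,0,0,0,75,0,0,0,88,0,0,0,95,0,0,0,97,0,0,0,97,0,0,0,97,0,0,0,97,0,0,0,97,0,0,0,97,0]
}}

```text
time: 9.5
tool_pos: [476.4, 237.2, 133.9]
eef_rot: [3.141, 0.001, 2.837]
force: [-0.5, -0.5, 0.1]
opening: 0.001
finger_force: 0.0
```

Emit:
{"method": "jog_arm", "body": {
  "motion": [0,0,0,0,0,0,0,0,0,0,0,0,0,0,0,0,0,0,0,0,0,0,0,0,0,0,0,0,0,0,0,0,0,0,0,0,0,0,0,0,0,0,0,0,0,0,0,0]
}}

```text
time: 10.5
tool_pos: [476.1, 237.0, 133.3]
eef_rot: [-3.142, -0.0, 2.837]
force: [0.5, 0.3, 0.6]
opening: 0.004
finger_force: 0.0
```

Emit:
{"method": "jog_arm", "body": {
  "motion": [0,0,0,0,0,0,0,0,0,0,0,0,0,0,0,0,0,0,0,0,0,0,0,0,0,0,0,0,0,0,0,0,0,0,0,0,0,0,0,0,0,0,0,0,0,0,0,0]
}}

```text
time: 11.5
tool_pos: [476.1, 237.1, 133.3]
eef_rot: [-3.142, -0.0, 2.837]
force: [-0.5, -0.6, -0.1]
opening: -0.004
finger_force: 0.0
```

Emit:
{"method": "jog_arm", "body": {
  "motion": [0,0,0,0,0,0,0,0,0,0,0,0,0,0,0,0,0,0,0,0,0,0,0,0,0,0,0,0,0,0,0,0,0,0,0,0,0,0,0,0,0,0,0,0,0,0,0,0]
}}

```text
time: 12.5
tool_pos: [476.1, 237.1, 133.3]
eef_rot: [-3.142, -0.0, 2.837]
force: [-0.0, 0.0, 0.8]
opening: -0.001
finger_force: 0.0
```

Emit:
{"method": "jog_arm", "body": {
  "motion": [0,0,-15,0,0,0,-35,0,0,0,-55,0,0,0,-75,0,0,0,-88,0,0,0,-95,0,0,0,-97,0,0,0,-97,0]
}}

```text
time: 13.17
tool_pos: [476.1, 237.1, 230.3]
eef_rot: [3.141, 0.0, 2.837]
force: [0.3, -0.0, 0.3]
opening: -0.001
finger_force: 0.0
```

```bash
python3 - <<'E'
from w import *
o=r.observe();print(o['time'],o['tool_pos'],shift(o,(519,-75.5,230)))
E
```

```text
13.1667 [476.09291969 237.05670337 230.30030743] [-134.7 -285.3    0.3]
```

Emit:
{"method": "jog_arm", "body": {
  "motion": [-8,-17,0,0,-22,-46,0,0,-36,-76,0,0,-50,-106,0,0,-64,-136,0,0,-78,-165,0,0,-92,-195,0,0,-106,-224,0,0,-120,-254,0,0,-130,-275,0,0,-135,-285,0,0,-135,-285,0,0]
}}

```text
time: 14.17
tool_pos: [519.1, -77.1, 229.2]
eef_rot: [-3.141, -0.001, 2.834]
force: [0.1, 0.5, 0.7]
opening: -0.002
finger_force: 0.0
```

Emit:
{"method": "jog_arm", "body": {
  "motion": [0,0,0,0,0,0,0,0]
}}

```text
time: 14.33
tool_pos: [518.9, -74.3, 229.7]
eef_rot: [3.141, -0.001, 2.837]
force: [0.6, 0.6, -0.7]
opening: 0.003
finger_force: 0.0
```

```bash
python3 - <<'E'
from w import *
o,c=wrist('w3');print(o['time'],o['tool_pos'],shift(o,(519,-75.5,112)))
X=np.array([519,-75.5,90]);p=c['R']@X+c['t'];print(p[:2]/p[2]*c['fx']+[c['cx'],c['cy']])
E
```

```text
14.3333 [518.88189505 -74.29386825 229.68236958] [ -0.6  -1.1 117.7]
[251.03172434 176.19672065]
```

View pics/w3.png

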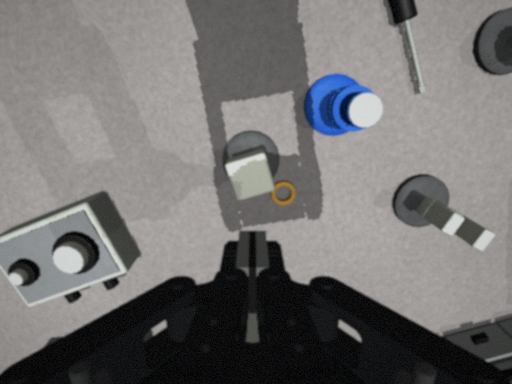

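The square's top is at about (250,177), as predicted, so I'm centred. Descending, dwelling, then drawing back.

Emit:
{"method": "jog_arm", "body": {
  "motion": [0,0,15,0,0,0,35,0,0,0,60,0,0,0,85,0,0,0,103,0,0,0,112,0,0,0,116,0,0,0,116,0,0,0,116,0,0,0,116,0,0,0,116,0,0,0,116,0]
}}

```text
time: 15.38
tool_pos: [519.9, -75.4, 115.1]
eef_rot: [3.141, 0.002, 2.837]
force: [0.2, -0.7, 0.0]
opening: 0.0
finger_force: 0.0
```

Emit:
{"method": "jog_arm", "body": {
  "motion": [0,0,0,0,0,0,0,0,0,0,0,0,0,0,0,0,0,0,0,0,0,0,0,0,0,0,0,0,0,0,0,0,0,0,0,0,0,0,0,0,0,0,0,0,0,0,0,0]
}}

```text
time: 16.38
tool_pos: [519.3, -75.3, 114.3]
eef_rot: [-3.142, 0.0, 2.837]
force: [-0.6, -0.0, 0.1]
opening: 0.002
finger_force: 0.0
```

Emit:
{"method": "jog_arm", "body": {
  "motion": [0,0,0,0,0,0,0,0,0,0,0,0,0,0,0,0,0,0,0,0,0,0,0,0,0,0,0,0,0,0,0,0,0,0,0,0,0,0,0,0,0,0,0,0,0,0,0,0]
}}

```text
time: 17.38
tool_pos: [519.3, -75.3, 114.3]
eef_rot: [-3.142, -0.0, 2.837]
force: [-0.3, -0.3, -0.3]
opening: -0.004
finger_force: 0.0
```

Emit:
{"method": "jog_arm", "body": {
  "motion": [0,0,0,0,0,0,0,0,0,0,0,0,0,0,0,0,0,0,0,0,0,0,0,0,0,0,0,0,0,0,0,0,0,0,0,0,0,0,0,0,0,0,0,0,0,0,0,0]
}}

```text
time: 18.38
tool_pos: [519.3, -75.3, 114.3]
eef_rot: [-3.142, -0.0, 2.837]
force: [-1.2, 0.2, 0.4]
opening: 0.001
finger_force: 0.0
```

Emit:
{"method": "jog_arm", "body": {
  "motion": [0,0,-15,0,0,0,-40,0,0,0,-65,0,0,0,-90,0,0,0,-115,0,0,0,-140,0,0,0,-165,0,0,0,-190,0,0,0,-205,0,0,0,-210,0,0,0,-210,0]
}}

```text
time: 19.3
tool_pos: [519.9, -75.4, 325.4]
eef_rot: [3.141, 0.002, 2.837]
force: [0.4, -0.2, 0.2]
opening: -0.003
finger_force: 0.0
```

Emit:
{"method": "jog_arm", "body": {
  "motion": [10,-5,0,0,30,-15,0,0,50,-25,0,0,70,-35,0,0,85,-43,0,0,95,-48,0,0,100,-50,0,0,100,-50,0,0,100,-50,0,0,100,-50,0,0]
}}

```text
time: 20.13
tool_pos: [409.6, -93.0, 324.1]
eef_rot: [3.141, 0.0, 2.837]
force: [1.2, 0.1, 0.1]
opening: -0.002
finger_force: 0.0
```

```bash
python3 - <<'E'
from w import *;import pickle
d=pickle.load(open('s0.pkl','rb'));o=r.observe();c=r.snapshot('side')
print(o['time'],o['tool_pos'],o['joint_velocities'].__abs__().max() if hasattr(o['joint_velocities'],'__abs__') else 0)
f=1.5625
for n,p in {'round':(437,381),'square':(443,240),'large':(445,178),'fork':(358,308)}.items():
    print(n,blob(d['side'],p[0]/f,p[1]/f)[0],blob(c,p[0]/f,p[1]/f)[0])
cv2.imwrite('pics/side1.png',c['color'][:,:,::-1])
E
```

```text
20.1333 [409.60595408 -92.96886872 324.14954899] 0.004142535185330024
round [279.74789916 242.84033613] [279.74789916 242.84033613]
square [283.5530303  153.79545455] [282.74782609 153.48695652]
large [284.33333333 111.79166667] [284.33333333 111.79166667]
fork [229.18309859 201.68309859] [229.14893617 201.65957447]
```

View pics/side1.png

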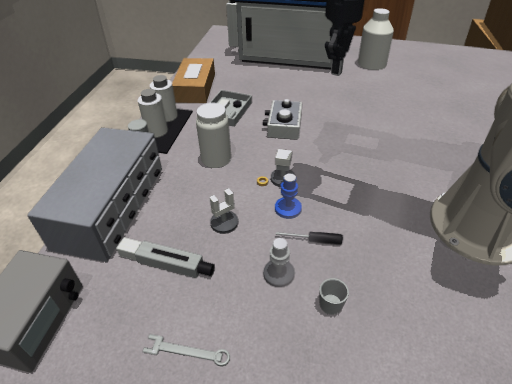

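Everything stands where it was: the round sensor at (280,243), the square at (283,153) and the fork at (225,205). The button at (284,112) is up and the hand is clear. Handing in.

```bash
python3 -c "
from bench import r
print(r.sign_off())"
```

```text
the job is handed in; nothing more can be done
None
```

I pressed and released the large button, held the fingertips about 2 cm above the round sensor and then the square one for over 2 s each, and handed in at about 20 s with the hand drawn back; no verdict came back.

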